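# Un-nest the casting flasks and seat each on its own sprue base

## Task

The wax trees are ready to be invested. Take the nested stack of four steel casting flasks apart and lower each flask gently over the wax tree whose rubber base it fits, until it stands upright inside the rim, fully down on the seat. Don't drop or force a flask or tip a tree, and leave the bases standing where they are.

Things in the scene. Friction and masses are not known exactly. Their poses are not given: they have to be found in the camera images.
- flask_a: Casting flask: plain bright steel tube, open at both ends, the narrowest and tallest of four: outside diameter 32 mm, bore 27 mm, 96 mm high, 0.18 kg. Origin: centre of its lower end; z along the tube, up. At the start it stands on a grey board (top at z = 6 mm), nested with the others, about 3.5 mm of gap all round; each narrower one stands 17 mm higher than the next wider.
- base_a: Loose brick-red rubber sprue base, 53 mm across, 22 mm high, with a blue wax tree 17 mm wide up its middle, top 72 mm above its underside. Takes the 32 mm flask: round seat 35 mm wide, floor 6 mm above its underside, tapered wall opening to 42 mm at the rim, 22 mm. Origin: centre of its underside; z up. 0.25 kg; on the same board, free to slide.
- flask_b: Casting flask: plain bright steel tube, open at both ends, the second narrowest of four: outside diameter 44 mm, bore 39 mm, 79 mm high, 0.18 kg. Origin: centre of its lower end; z along the tube, up. At the start it stands on a grey board (top at z = 6 mm), nested with the others, about 3.5 mm of gap all round; each narrower one stands 17 mm higher than the next wider.
- base_b: Loose ochre-yellow rubber sprue base, 65 mm across, 22 mm high, with a green wax tree 25 mm wide up its middle, top 60 mm above its underside. Takes the 44 mm flask: round seat 47 mm wide, floor 6 mm above its underside, tapered wall opening to 54 mm at the rim, 22 mm. Origin: centre of its underside; z up. 0.25 kg; on the same board, free to slide.
- flask_c: Casting flask: plain bright steel tube, open at both ends, the second widest of four: outside diameter 56 mm, bore 51 mm, 62 mm high, 0.18 kg. Origin: centre of its lower end; z along the tube, up. At the start it stands on a grey board (top at z = 6 mm), nested with the others, about 3.5 mm of gap all round; each narrower one stands 17 mm higher than the next wider.
- base_c: Loose dark green rubber sprue base, 77 mm across, 22 mm high, with a purple wax tree 34 mm wide up its middle, top 48 mm above its underside. Takes the 56 mm flask: round seat 59 mm wide, floor 6 mm above its underside, tapered wall opening to 66 mm at the rim, 22 mm. Origin: centre of its underside; z up. 0.25 kg; on the same board, free to slide.
- flask_d: Casting flask: plain bright steel tube, open at both ends, the widest and lowest of four: outside diameter 68 mm, bore 63 mm, 45 mm high, 0.18 kg. Origin: centre of its lower end; z along the tube, up. At the start it stands on a grey board (top at z = 6 mm), nested with the others, about 3.5 mm of gap all round; each narrower one stands 17 mm higher than the next wider.
- base_d: Loose blue-black rubber sprue base, 89 mm across, 22 mm high, with a red wax tree 44 mm wide up its middle, top 36 mm above its underside. Takes the 68 mm flask: round seat 71 mm wide, floor 6 mm above its underside, tapered wall opening to 78 mm at the rim, 22 mm. Origin: centre of its underside; z up. 0.25 kg; on the same board, free to slide.
Things that resemble listed ones, but are neither listed nor needed, are in the scene too. Leave any orange look-alike of the flask_a alone.

How it is judged:
By the outcome, as a careful person would: the job done as asked, in the order asked, and still so for the second after the job is handed in, with the robot touching nothing.
It also fails if it takes over 109 s, if anything falls off the work surface, if the arm or the gripper's body presses on something with over 40 N, if the wrist force passes 120 N, or if a joint passes its speed limit or range.

## Robot

A 7-joint arm with a two-finger parallel gripper is mounted at the origin on a cart in front of the work surface, level with it; the furniture and walls round the work are solid. World frame = base frame: x ahead of the robot, y to its left, z up, the work surface at z = 0. Lengths are in m, angles in rad, forces in N, time in s.
With the tool pointing down it reaches from about 0.35 to 0.9 m from the base axis. Payload 19.9 kg.
Tool frame: the origin (TCP) lies between the finger pads; the fingertips stand 11 mm ahead of it and the grasp point (between the pads) lies 8 mm behind it; z points along the fingers, y is the line along which they close (so a half turn about z gives the same grasp; the last joint's range is limited). The gripper opens to 85 mm and grips with 20 to 120 N. Pads are 22 mm wide; open, the fingers measure 114 mm over their backs; the gripper's body (76 mm by 85 mm) begins 54 mm behind the grasp point. The pads swing forward as they close: fully open they stand 13 mm farther back than shut.
Start: joints at [1.258, 0.417, -0.01, 1.614, 0.005, 1.111, -0.053], TCP at [0.168, -0.602, 0.242] pointing down, gripper open.
Joint ranges: [-2.81, 2.81], [-0.39, 2.02], [-1.27, 1.25], [0.06, 2.57], [-1.19, 4.33], [0.19, 2], [-2.82, 2.82]. Speed limits (rad/s): [1.89, 1.89, 2.39, 2.39, 3.01, 3.01, 3.01].

## Interface

Orientations are given as a unit quaternion [x, y, z, w].
In Python, from cell import arm gives the robot as it stands.
- The arm moves only by the tool move_arm, never from a script. Its argument "steps" is a list that holds one entry, the list of rows, each a list of 7 numbers: the shift along the tool's x, y, z in mm, then the turn, a rotation vector about the tool's x, y, z in rad, then the opening, from -1 (shut) to 1 (fully open). In form: [[[tx, ty, tz, ax, ay, az, gripper], ...]]. A call has 1 to 5 rows; each row is the pose to reach, as a shift and turn from the pose commanded when the call began, along the tool's axes at that moment; what a row does not reach only later rows make up. A row lasts 1/12 s, in which the tool goes at most 41.7 mm and 7.16 degrees, less where a joint would pass 70% of its speed; a pose out of reach is approached as far as the arm can. A call with a gripper value outside its range is refused whole. The fingers move at their own pace and stop on an object; "squeeze" is the grip in N (left out, the last holds). Time passes only in rows, so rows that repeat a pose let the fingers close. It gives the time, the measured TCP pose, the force, the opening and the grip force at its end, in the units of the state.
- arm.observe(): the state, without advancing time (a new reading comes with each control period).
- arm.read_camera(name): name is "scene" or "side" or "wrist"; returns the picture (420x560x3 uint8, red, green, blue); there is no depth.
- arm.get_calibration(name): a dict with "fx", "fy", "cx", "cy" (pixels), "R" (3x3) and "t" (3): a world point X has camera coordinates R X + t. Camera axes: x right, y down, z forward; pixel columns grow to the right and rows downward; lengths in m; the calibration is good to about 2 mm. A picture is of the moment at which its call begins: read the wrist's pose just before it. get_calibration takes no time and is no camera call; for the wrist camera it gives the pose at the moment of the call.
- arm.close_job(): hands the job in; it is judged then, once.
The state is a dict: "time_s": time; "joint_positions": joint angles; "joint_vel": joint speeds; "joint_torque": joint torques, N m; "eef_pos": TCP position; "tcp_rot": TCP orientation; "wrist_force": force on the tool from outside, world axes, zero at the start; "torque": the same for the moment, N m; "finger_gap": finger opening in m; "grasp_force": force on a finger pad.
Only numpy, scipy, OpenCV 4.12 (cv2) and the standard library are available. Lean on these libraries where they do the work, as an engineer would, in place of code of your own. Each camera call takes 0.05 s, during which the arm holds its last target. There are 200 camera calls.

## Working session

There is one attempt and no reset: what is moved stays moved. The work goes in short steps, Python scripts to look and compute and a tool call to move; the robot and the scene stay as the last step left them, time stands still between calls to the robot, and variables do not carry over. Pictures are saved under pics/ and viewed, at most 14 in all, crops included, and the job is handed in when it is done.

Besides the shell and the picture viewer there is one more tool, called after "Emit:" as a command line: name --argument value ..., lists and objects as JSON in quotes. move_arm: Moves the arm, as the interface text tells. Its arguments: {"type":"object","properties":{"steps":{"type":"array","items":{"type":"array","items":{"type":"array","items":{"type":"number"}}}},"squeeze":{"type":"number"}},"required":["steps"]}

```bash
ls; mkdir -p pics; python3 - <<'E'
from cell import arm
import cv2,numpy as np
print(arm.observe())
for n in ["scene","side"]:
    im=arm.read_camera(n); cv2.imwrite(f"pics/{n}0.png",im[:,:,::-1]); c=arm.get_calibration(n)
    print(n,{k:np.round(v,4).tolist() for k,v in c.items()})
E
```

```text
pics
{'time_s': 0.0, 'joint_positions': array([ 1.25748006,  0.41796171, -0.01034515,  1.61418738,  0.00470106,
        1.11070377, -0.05296774]), 'joint_vel': array([ 0.00075038,  0.00262494,  0.00133333, -0.00067529,  0.00173715,
        0.00109965,  0.00081849]), 'joint_torque': array([ 1.90849837e-04, -8.64451361e+01,  6.79043848e-01, -4.34901130e+01,
        1.91345299e-02,  7.37576222e-03, -6.08360807e-06]), 'eef_pos': array([ 0.16772277, -0.60171876,  0.24166217]), 'tcp_rot': array([ 9.90773117e-01,  1.35529513e-01, -1.21260216e-04, -6.05997492e-04]), 'wrist_force': array([-0.73007085,  0.27528118,  0.36240049]), 'torque': array([0.01043267, 0.01504241, 0.01426506]), 'grasp_force': 0.0, 'finger_gap': 0.08545229617345808}
scene {'fx': 412.0672, 'fy': 412.0672, 'cx': 284.291, 'cy': 211.7282, 'R': [[-0.6138, -0.7891, 0.0234], [-0.4454, 0.3217, -0.8356], [0.6518, -0.5233, -0.5489]], 't': [0.3647, 0.2324, 0.6036]}
side {'fx': 407.4911, 'fy': 407.4911, 'cx': 277.7384, 'cy': 210.7523, 'R': [[0.8807, -0.4734, 0.0144], [-0.3127, -0.6041, -0.733], [0.3557, 0.6411, -0.68]], 't': [-0.3988, 0.236, 0.6746]}
```

View pics/scene0.png

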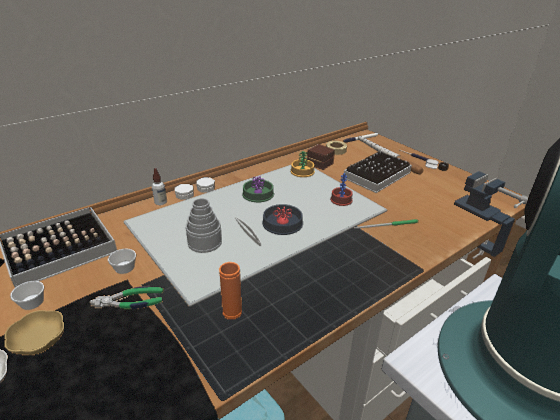

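View pics/side0.png

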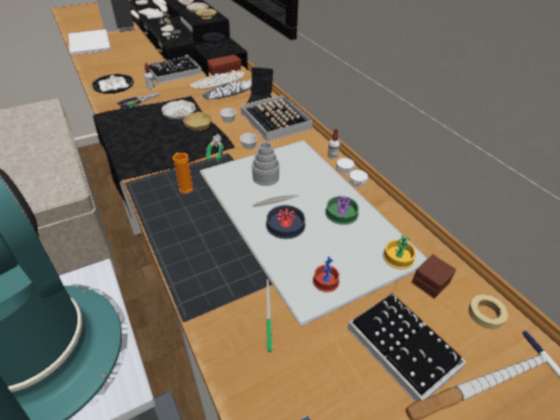

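The scene view shows the nested stack at about (204,225), base_d (283,218, red tree), base_c (258,190, purple), base_b (302,168, green) and base_a (342,196, blue). In the side view these are at (266,165), (286,221), (342,209), (400,253) and (327,277).
Candidates for flask_a are the bright steel top tube of the stack at scene (203,207) and the orange tube at (231,290). The steel one nested in the stack fits the description. I'll confirm it in an enlarged crop and work out rough positions.

```bash
cat > h.py <<'E'
import numpy as np, cv2
from cell import arm
def ray(c,u,v):
    R=np.array(c["R"]);t=np.array(c["t"])
    d=R.T@np.array([(u-c["cx"])/c["fx"],(v-c["cy"])/c["fy"],1]); return -R.T@t,d
def onplane(c,u,v,z):
    o,d=ray(c,u,v); return o+d*(z-o[2])/d[2]
def proj(c,X):
    X=np.atleast_2d(X); p=X@np.array(c["R"]).T+np.array(c["t"])
    return np.c_[c["fx"]*p[:,0]/p[:,2]+c["cx"],c["fy"]*p[:,1]/p[:,2]+c["cy"]]
def circle(x,y,z,r,n=72):
    a=np.linspace(0,2*np.pi,n); return np.c_[x+r*np.cos(a),y+r*np.sin(a),0*a+z]
E
python3 - <<'E'
from h import *
S=arm.get_calibration("scene");D=arm.get_calibration("side")
im=cv2.imread("pics/scene0.png")[150:270,170:370]
cv2.imwrite("pics/crop0.png",cv2.resize(im,None,fx=4,fy=4,interpolation=cv2.INTER_CUBIC)[:, :800])
for n,s,d,z in [("d",(283,218),(286,221),.022),("c",(258,190),(342,209),.022),("b",(302,168),(400,253),.022),("a",(342,196),(327,277),.022),("stackbot",(204,240),(266,173),.02),("orange",(231,268),(181,158),.09)]:
    print(n,onplane(S,*s,z).round(3),onplane(D,*d,z).round(3))
for p in [(126,223),(190,302),(386,211),(314,166)]: print("board",onplane(S,*p,.006).round(3))
E
```

```text
d [0.504 0.074 0.022] [0.507 0.065 0.022]
c [0.632 0.05  0.022] [0.638 0.04  0.022]
b [ 0.659 -0.108  0.022] [ 0.666 -0.121  0.022]
a [ 0.496 -0.094  0.022] [ 0.503 -0.104  0.022]
stackbot [0.537 0.246 0.02 ] [0.547 0.238 0.02 ]
orange [0.364 0.287 0.09 ] [0.359 0.295 0.09 ]
board [0.704 0.343 0.006]
board [0.415 0.34  0.006]
board [ 0.407 -0.149  0.006]
board [ 0.673 -0.164  0.006]
```

View pics/crop0.png

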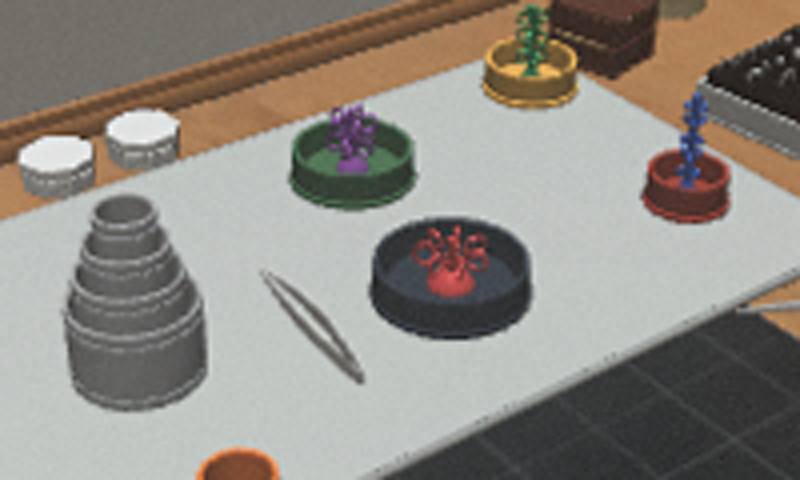

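The crop confirms it: flask_a is the bright steel tube at the top of the stack (crop ~(125,212)). The orange tube at the bottom edge is the look-alike. Next I'll move above the bases, turning the tool axes into line with the world axes.

Emit:
move_arm --steps '[[[133,-114,-27,0,0,0.272,1],[133,-114,-27,0,0,0.272,1],[133,-114,-27,0,0,0.272,1],[133,-114,-27,0,0,0.272,1],[133,-114,-27,0,0,0.272,1]]]'

```text
time_s: 0.52
eef_pos: [0.2691, -0.452, 0.2701]
tcp_rot: [1.0, 0.003, 0.001, -0.0]
wrist_force: [0.3, -0.2, 0.4]
finger_gap: 0.0855
grasp_force: 0.0
```

Emit:
move_arm --steps '[[[98,-145,-27,0,0,0,1],[98,-145,-27,0,0,0,1],[98,-145,-27,0,0,0,1],[98,-145,-27,0,0,0,1],[98,-145,-27,0,0,0,1]]]'

```text
time_s: 0.93
eef_pos: [0.3667, -0.3065, 0.2973]
tcp_rot: [1.0, 0.003, 0.001, -0.0]
wrist_force: [-0.5, 0.9, 0.8]
finger_gap: 0.0857
grasp_force: 0.0
```

Emit:
move_arm --steps '[[[98,-145,-27,0,0,0,1],[98,-145,-27,0,0,0,1],[98,-145,-27,0,0,0,1],[98,-145,-27,0,0,0,1],[98,-145,-27,0,0,0,1]]]'

```text
time_s: 1.35
eef_pos: [0.4642, -0.1609, 0.3242]
tcp_rot: [1.0, 0.003, 0.001, -0.0]
wrist_force: [0.9, 0.2, -0.1]
finger_gap: 0.0857
grasp_force: 0.0
```

Emit:
move_arm --steps '[[[98,-145,-27,0,0,0,1],[98,-145,-27,0,0,0,1],[98,-145,-27,0,0,0,1],[98,-145,-27,0,0,0,1],[98,-145,-27,0,0,0,1]]]'

```text
time_s: 1.77
eef_pos: [0.5615, -0.0156, 0.3508]
tcp_rot: [1.0, 0.003, 0.0, -0.001]
wrist_force: [0.0, -0.2, -0.1]
finger_gap: 0.0856
grasp_force: 0.0
```

```bash
python3 - <<'E'
from h import *
o=arm.observe();print(o["time_s"],o["eef_pos"],o["tcp_rot"],o["joint_positions"])
c=arm.get_calibration("wrist");im=arm.read_camera("wrist");cv2.imwrite("pics/w1.png",im[:,:,::-1]);np.save("w1.npy",c)
print({k:np.round(v,3).tolist() for k,v in c.items()}, (-np.array(c["R"]).T@c["t"]).round(3))
E
```

```text
1.7667 [ 0.56148061 -0.01560685  0.35079073] [ 9.99995067e-01  2.87195692e-03  4.80387357e-04 -1.17787065e-03] [ 0.34433767  0.24694672 -0.44801876  1.62125521  0.10785059  1.29726515
 -1.68593825]
{'fx': 366.213, 'fy': 366.213, 'cx': 286.143, 'cy': 203.92, 'R': [[0.005, -1.0, -0.002], [-0.961, -0.006, 0.278], [-0.278, 0.001, -0.961]], 't': [-0.018, 0.472, 0.64]} [ 0.632 -0.016  0.483]
```

View pics/w1.png

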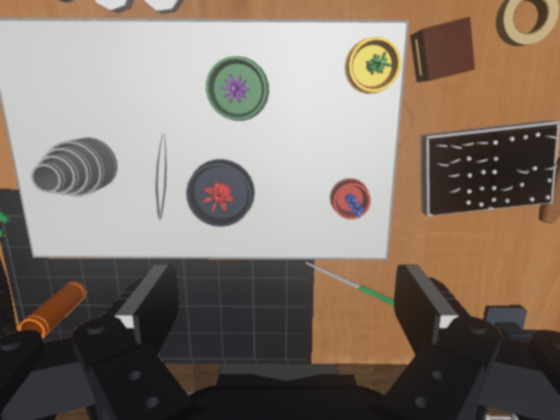

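The wrist view shows everything: the stack at (75,168), base_c at (237,88), base_b at (373,65), base_d at (220,192) and base_a at (351,200). The fingers close along image x (world y). Next I'll fit base and flask circles in all three views.

```bash
cat > fit.py <<'E'
from h import *
from scipy.optimize import minimize
R={"a":(.0265,(0,12)),"b":(.0325,(18,32)),"c":(.0385,(48,80)),"d":(.0445,(100,130))}
def hullmask(c,shape,pts):
    m=np.zeros(shape,np.uint8);p=proj(c,pts)
    cv2.fillConvexPoly(m,cv2.convexHull(np.round(p*16).astype(np.int32)),255,shift=4,lineType=cv2.LINE_AA);return m/255.
def basemask(im,c,k,x,y):
    r,(lo,hi)=R[k];hsv=cv2.cvtColor(cv2.GaussianBlur(im,(3,3),0),cv2.COLOR_RGB2HSV)
    H,S,V=[hsv[:,:,i].astype(int) for i in range(3)]
    if k=="d": m=(V<90)
    elif k=="a": m=((H<12)|(H>172))&(S>110)
    else: m=(H>=lo)&(H<=hi)&(S>70)
    w=hullmask(c,im.shape[:2],np.r_[circle(x,y,.006,r+.012),circle(x,y,.028,r+.012)])>.5
    m=(m&w).astype(np.uint8)
    m=cv2.morphologyEx(m,cv2.MORPH_OPEN,np.ones((2,2)))
    n,l,st,_=cv2.connectedComponentsWithStats(m); b=1+np.argmax(st[1:,4])
    h=cv2.convexHull(np.argwhere(l==b)[:,::-1].astype(np.int32)); o=np.zeros(im.shape[:2],np.uint8);cv2.fillConvexPoly(o,h,1);return o
def fitbase(im,c,k,x,y):
    m=basemask(im,c,k,x,y);r=R[k][0]
    f=lambda p:np.abs(hullmask(c,m.shape,np.r_[circle(p[0],p[1],.006,r),circle(p[0],p[1],.028,r)])-m).sum()
    s=minimize(f,(x,y),method="Nelder-Mead",options=dict(initial_simplex=[(x,y),(x+.006,y),(x,y+.006)],xatol=1e-4))
    return s.x,s.fun/m.sum()
E
python3 - <<'E'
from fit import *
G={"d":(.507,.069),"c":(.636,.044),"b":(.663,-.115),"a":(.5,-.1)}
w=np.load("w1.npy",allow_pickle=True).item()
V={"scene":("pics/scene0.png",arm.get_calibration("scene")),"side":("pics/side0.png",arm.get_calibration("side")),"wrist":("pics/w1.png",w)}
for n,(f,c) in V.items():
    im=cv2.imread(f)[:,:,::-1].copy()
    for k in "abcd":
        s,e=fitbase(im,c,k,*G[k]);print(n,k,s.round(4),round(e,3))
E
python3 - <<'E'
# overlay for stack guess
from h import *
w=np.load("w1.npy",allow_pickle=True).item()
im=cv2.imread("pics/w1.png")[120:220,10:140]
cv2.imwrite("pics/st1.png",cv2.resize(im,None,fx=6,fy=6,interpolation=cv2.INTER_CUBIC))
E
```

```text
scene a [ 0.5032 -0.102 ] 0.526
scene b [ 0.6645 -0.1185] 0.259
scene c [ 3.5747 -4.1594] 1.0
scene d [0.5074 0.0704] 0.217
side a [ 0.5063 -0.1002] 0.43
side b [ 0.669  -0.1209] 0.168
side c [0.643  0.0444] 0.465
side d [0.5119 0.0697] 0.302
wrist a [ 0.4992 -0.1013] 1.023
wrist b [ 0.6666 -0.1174] 0.177Traceback (most recent call last):
  File "<stdin>", line 8, in <module>
  File "fit.py", line 19, in fitbase
    m=basemask(im,c,k,x,y);r=R[k][0]
  File "fit.py", line 16, in basemask
    n,l,st,_=cv2.connectedComponentsWithStats(m); b=1+np.argmax(st[1:,4])
                                                      ~~~~~~~~~^^^^^^^^^^
    return _wrapfunc(a, 'argmax', axis=axis, out=out, **kwds)
    return bound(*args, **kwds)
ValueError: attempt to get argmax of an empty sequence
```

View pics/st1.png

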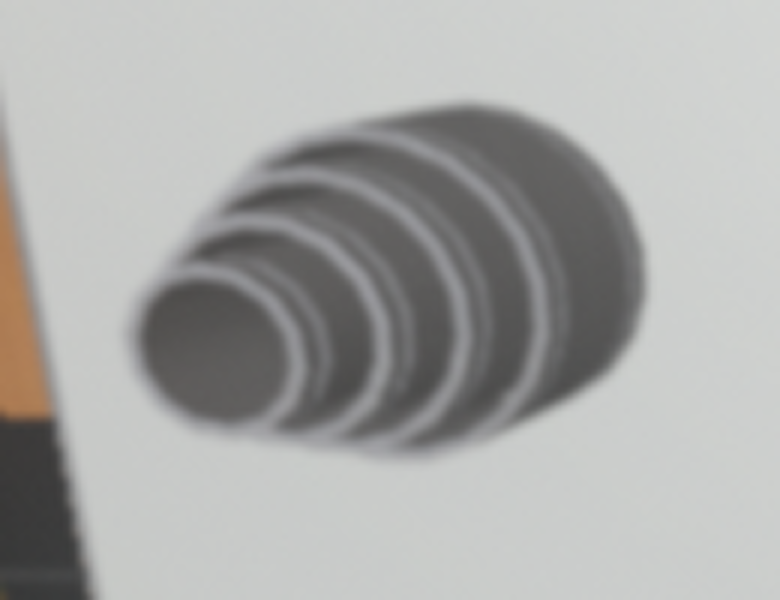

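```bash
cat > fit.py <<'E'
from h import *
from scipy.optimize import minimize
R={"a":.0265,"b":.0325,"c":.0385,"d":.0445}
TREE={"a":(100,130),"b":(45,90),"c":(125,165),"d":None}
def hullmask(c,shape,*P):
    m=np.zeros(shape,np.uint8)
    for pts in P:
        cv2.fillConvexPoly(m,cv2.convexHull(np.round(proj(c,pts)*16).astype(np.int32)),255,shift=4,lineType=cv2.LINE_AA)
    return m/255.
def basepts(k,x,y,g=0): return np.r_[circle(x,y,.006,R[k]+g),circle(x,y,.028,R[k]+g)]
def nonboard(im):
    hsv=cv2.cvtColor(im,cv2.COLOR_RGB2HSV).astype(int); return hsv,~((hsv[:,:,1]<30)&(hsv[:,:,2]>135))
def fit(im,c,x,y,model,win,hull,excl=None):
    hsv,m=nonboard(im)
    if excl: m&=~((hsv[:,:,0]>=excl[0])&(hsv[:,:,0]<=excl[1])&(hsv[:,:,1]>60))
    m=(m&(hullmask(c,m.shape,*win(x,y))>.5)).astype(np.uint8)
    n,l,st,_=cv2.connectedComponentsWithStats(m); b=1+np.argmax(st[1:,4]); m=(l==b).astype(np.uint8)
    if hull:
        h=cv2.convexHull(np.argwhere(m)[:,::-1].astype(np.int32)); cv2.fillConvexPoly(m,h,1)
    f=lambda p:np.abs(hullmask(c,m.shape,*model(*p))-m).sum()
    s=minimize(f,(x,y),method="Nelder-Mead",options=dict(initial_simplex=[(x,y),(x+.006,y),(x,y+.006)],xatol=1e-4))
    return s.x.round(4),round(s.fun/m.sum(),3)
def fitbase(im,c,k,x,y):
    return fit(im,c,x,y,lambda a,b:[basepts(k,a,b)],lambda a,b:[basepts(k,a,b,.009)],True,TREE[k])
FL={"a":(.016,.096),"b":(.022,.079),"c":(.028,.062),"d":(.034,.045)}
def flpts(k,x,y,z0=.006,g=0):
    r,h=FL[k]; return np.r_[circle(x,y,z0,r+g),circle(x,y,z0+h,r+g)]
def fitstack(im,c,x,y,ks="abcd"):
    return fit(im,c,x,y,lambda a,b:[flpts(k,a,b) for k in ks],lambda a,b:[flpts(k,a,b,g=.012) for k in ks],False)
E
python3 - <<'E'
from fit import *
G={"d":(.507,.069),"c":(.636,.044),"b":(.663,-.117),"a":(.502,-.101)}
w=np.load("w1.npy",allow_pickle=True).item()
V={"scene":("pics/scene0.png",arm.get_calibration("scene")),"side":("pics/side0.png",arm.get_calibration("side")),"wrist":("pics/w1.png",w)}
for n,(f,c) in V.items():
    im=cv2.imread(f)[:,:,::-1].copy()
    for k in "abcd":print(n,k,*fitbase(im,c,k,*G[k]))
    print(n,"stack",*fitstack(im,c,.545,.242))
print(onplane(w,46.2,178.2,.102))
E
```

```text
scene a [ 0.5029 -0.1042] 0.151
scene b [ 0.6695 -0.1208] 0.173
scene c [0.6414 0.0444] 0.108
scene d [0.5099 0.0716] 0.11
scene stack [0.5487 0.2401] 0.207
side a [ 0.5042 -0.0988] 0.132
side b [ 0.6707 -0.1176] 0.069
side c [0.641  0.0456] 0.174
side d [0.51   0.0721] 0.16
side stack [0.5478 0.2477] 0.332
wrist a [ 0.5044 -0.0992] 0.12
wrist b [ 0.6689 -0.1164] 0.077
wrist c [0.6399 0.0435] 0.143
wrist d [0.5103 0.0714] 0.112
wrist stack [0.5571 0.2037] 3.52
[0.54849176 0.2399285  0.102     ]
```

Emit:
move_arm --steps '[[[-7,-128,75,0,0,-0.006,1],[-7,-128,75,0,0,-0.006,1],[-7,-128,75,0,0,-0.006,1],[-7,-128,75,0,0,-0.006,1]]]'

```text
time_s: 2.15
eef_pos: [0.5509, 0.1097, 0.2731]
tcp_rot: [1.0, 0.004, -0.001, -0.0]
wrist_force: [0.5, 0.3, -0.3]
finger_gap: 0.0854
grasp_force: 0.0
```

Emit:
move_arm --steps '[[[-6,-128,75,0,0,0,1],[-6,-128,75,0,0,0,1],[-6,-128,75,0,0,0,1],[-6,-128,75,0,0,0,1],[-6,-128,75,0,0,0,1]]]'

```text
time_s: 2.57
eef_pos: [0.5432, 0.2385, 0.1973]
tcp_rot: [1.0, 0.006, -0.002, -0.0]
wrist_force: [0.3, 0.6, -0.4]
finger_gap: 0.0849
grasp_force: 0.0
```

```bash
python3 - <<'E'
from h import *
o=arm.observe();print(o["time_s"],o["eef_pos"],o["tcp_rot"])
c=arm.get_calibration("wrist");im=arm.read_camera("wrist")
P=arm.observe()["eef_pos"]
v=im[:,:,::-1].copy()
for k,(r,z) in {"a":(.016,.102),"b":(.022,.085),"c":(.028,.068),"d":(.034,.051)}.items():
    p=proj(c,circle(.5485,.240,z,r));cv2.polylines(v,[np.round(p*8).astype(np.int32)],True,(0,0,255),1,cv2.LINE_AA,3)
np.save("w2.npy",c);cv2.imwrite("pics/w2raw.png",im[:,:,::-1]);cv2.imwrite("pics/w2.png",v)
print(proj(c,P).round(1))
E
```

```text
2.5667 [0.5431523  0.23853973 0.1973106 ] [ 9.99980914e-01  5.74714778e-03 -2.24016709e-03 -3.52093611e-04]
[[291.8 279.8]]
```

View pics/w2.png

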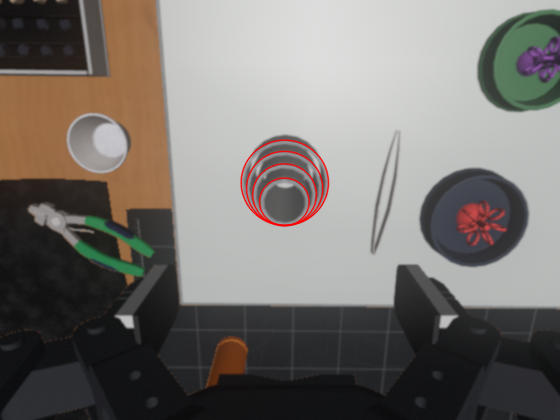

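```bash
cat >> fit.py <<'E'
def fithull(im,c,x,y,pts,m=None,g=.008,lo=150):
    """fit convex silhouette pts(x,y,grow) to dark/coloured blob on board"""
    hsv=cv2.cvtColor(im,cv2.COLOR_RGB2HSV).astype(int)
    m=((hsv[:,:,2]<lo)|(hsv[:,:,1]>40))&(hullmask(c,im.shape[:2],pts(x,y,g))>.5)
    n,l,st,_=cv2.connectedComponentsWithStats(m.astype(np.uint8)); b=1+np.argmax(st[1:,4]); m=(l==b).astype(np.uint8)
    cv2.fillConvexPoly(m,cv2.convexHull(np.argwhere(m)[:,::-1].astype(np.int32)),1)
    f=lambda p:np.abs(hullmask(c,m.shape,pts(*p,0))-m).sum()
    s=minimize(f,(x,y),method="Nelder-Mead",options=dict(initial_simplex=[(x,y),(x+.006,y),(x,y+.006)],xatol=1e-4))
    return s.x.round(4),round(s.fun/m.sum(),3)
E
python3 - <<'E'
from fit import *
o=arm.observe();print(o["time_s"],o["eef_pos"],o["tcp_rot"])
c=np.load("w2.npy",allow_pickle=True).item();im=cv2.imread("pics/w2raw.png")[:,:,::-1].copy()
for lo in (130,150,170):
    print(fithull(im,c,.5485,.24,lambda x,y,g:np.concatenate([flpts(k,x,y,g=g) for k in "abcd"]),lo=lo))
print(fitbase(im,c,"d",.51,.0715))
# rim ellipse of a: bright ring
crop=cv2.resize(im[125:240,225:345,::-1],None,fx=5,fy=5,interpolation=cv2.INTER_CUBIC);cv2.imwrite("pics/st2.png",crop)
E
```

```text
2.6167 [0.54428032 0.23617494 0.19856194] [ 9.99987635e-01  4.73193048e-03 -1.52893117e-03  7.46579175e-06]
(array([0.5466, 0.2381]), np.float64(3.814))
(array([0.5483, 0.2403]), np.float64(0.091))
(array([0.5483, 0.2399]), np.float64(0.027))
(array([0.5105, 0.0724]), np.float64(0.075))
```

View pics/st2.png

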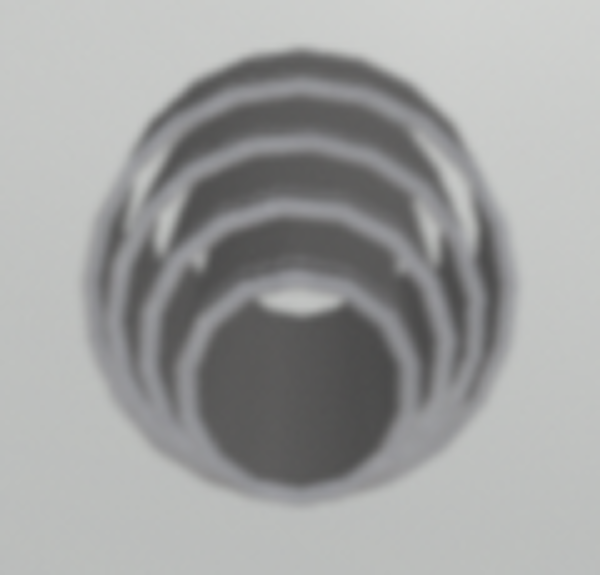

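The stack is concentric at (0.548, 0.240). The rim of flask_a shows at crop (297,390) with the others nested evenly round it. I'll descend on flask_a and grip its top 13 mm.

Emit:
move_arm --steps '[[[4,-4,30,0,0.003,0.0095,1],[4,-4,60,0,0.003,0.0095,1],[4,-4,85,0,0.003,0.0095,1],[4,-4,98,0,0.003,0.0095,1],[4,-4,100,0,0.003,0.0095,1]]]'

```text
time_s: 3.03
eef_pos: [0.549, 0.2368, 0.0983]
tcp_rot: [1.0, -0.002, -0.0, 0.001]
wrist_force: [-0.9, -0.2, -0.2]
finger_gap: 0.0853
grasp_force: 0.0
```

Emit:
move_arm --steps '[[[0,0,0,0,0,0,1],[0,0,0,0,0,0,1]]]'

```text
time_s: 3.2
eef_pos: [0.5505, 0.2384, 0.1018]
tcp_rot: [1.0, -0.002, 0.002, -0.0]
wrist_force: [-0.5, -0.3, 0.8]
finger_gap: 0.0852
grasp_force: 0.0
```

```bash
python3 - <<'E'
from h import *
o=arm.observe();print(o["time_s"],o["eef_pos"],o["tcp_rot"],o["wrist_force"])
c=arm.get_calibration("side");a=arm.read_camera("side")
cv2.imwrite("pics/s3.png",cv2.resize(a[80:220,170:370,::-1],None,fx=4,fy=4,interpolation=cv2.INTER_CUBIC))
E
```

```text
3.2 [0.55046805 0.23840464 0.10179943] [ 9.99995162e-01 -2.06517089e-03  2.30489907e-03 -3.15151679e-04] [-0.53170514 -0.28600558  0.75028463]
```

View pics/s3.png

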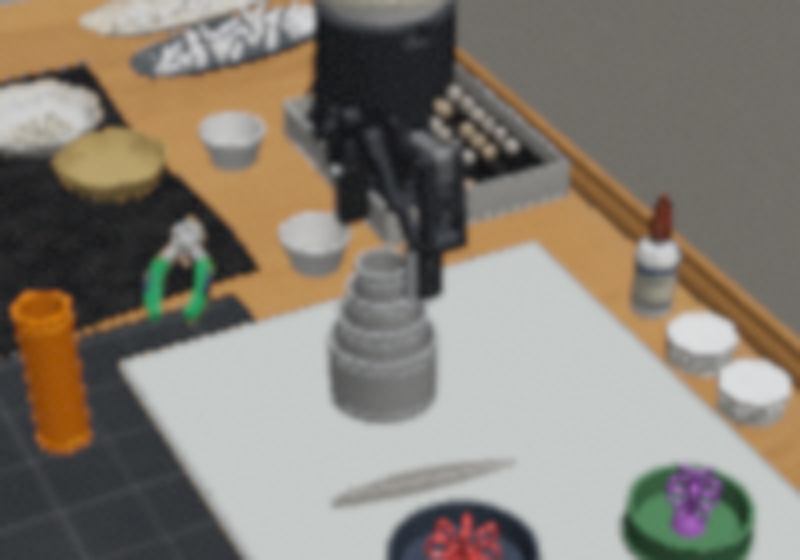

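The side view shows the open fingers either side of flask_a's top, with the near fingertip at crop (425,297). The gripper touches nothing. I'll work out the tip height.

```bash
python3 - <<'E'
from h import *
c=arm.get_calibration("side")
for z in (.085,.09,.095,.1,.105,.11):
    p=proj(c,[[.5505,.238-.0427,z],[.5505+.011,.238-.0427-.0,z],[.5505-.011,.238-.0427,z]]);print(z,((p-[170,80])*4).round().tolist())
E
```

```text
0.085 [[422.0, 321.0], [439.0, 316.0], [405.0, 326.0]]
0.09 [[422.0, 314.0], [439.0, 308.0], [405.0, 319.0]]
0.095 [[422.0, 306.0], [439.0, 301.0], [405.0, 311.0]]
0.1 [[422.0, 299.0], [439.0, 294.0], [405.0, 304.0]]
0.105 [[422.0, 292.0], [439.0, 287.0], [405.0, 297.0]]
0.11 [[422.0, 284.0], [439.0, 279.0], [405.0, 290.0]]
```

Emit:
move_arm --steps '[[[0,0,0,0,0,0,1],[0,0,0,0,0,0,1],[0,0,0,0,0,0,1]]]'

```text
time_s: 3.5
eef_pos: [0.55, 0.2385, 0.101]
tcp_rot: [1.0, -0.002, 0.002, -0.0]
wrist_force: [-0.5, -0.3, -0.4]
finger_gap: 0.0858
grasp_force: 0.0
```

Emit:
move_arm --steps '[[[-1.5,-1.5,3,0,-0.003,-0.003,1],[-1.5,-1.5,5,0,-0.003,-0.003,0.3],[-1.5,-1.5,5,0,-0.003,-0.003,0],[-1.5,-1.5,5,0,-0.003,-0.003,0],[-1.5,-1.5,5,0,-0.003,-0.003,0]]]' --squeeze 35

```text
time_s: 3.92
eef_pos: [0.5481, 0.24, 0.0952]
tcp_rot: [1.0, -0.0, -0.0, -0.0]
wrist_force: [-1.0, -0.2, -0.3]
finger_gap: 0.0427
grasp_force: 0.0
```

```bash
python3 - <<'E'
from h import *
o=arm.observe();print(o["time_s"],o["eef_pos"],o["tcp_rot"],o["wrist_force"],o["finger_gap"])
c=arm.get_calibration("side");a=arm.read_camera("side")
cv2.imwrite("pics/s4.png",cv2.resize(a[120:200,220:320,::-1],None,fx=6,fy=6,interpolation=cv2.INTER_CUBIC))
E
```

```text
3.9167 [0.54814866 0.23995531 0.09524999] [ 9.99999951e-01 -3.05538057e-04 -6.92955268e-05 -2.13664366e-05] [-1.01176624 -0.23054727 -0.2568819 ] 0.04267811312290881
```

View pics/s4.png

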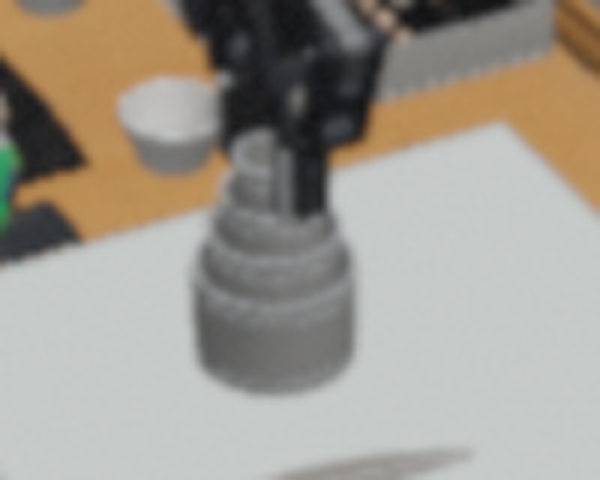

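The fingers are at 43 mm with clearance all round, and the near fingertip is at crop (300,215). I'll check its height before closing.

```bash
python3 - <<'E'
from h import *
c=arm.get_calibration("side")
for z in (.082,.086,.09,.094):
    p=proj(c,[[.548,.240-.0213,z],[.548+.011,.240-.0213-.0,z],[.548-.011,.240-.0213,z],[.548-.011,.240-.0353,z]]);print(z,((p-[220,120])*6).round().tolist())
E
```

```text
0.082 [[299.0, 218.0], [324.0, 210.0], [274.0, 225.0], [290.0, 244.0]]
0.086 [[299.0, 209.0], [324.0, 202.0], [274.0, 217.0], [290.0, 235.0]]
0.09 [[299.0, 201.0], [324.0, 193.0], [274.0, 208.0], [290.0, 227.0]]
0.094 [[299.0, 192.0], [324.0, 185.0], [274.0, 199.0], [290.0, 218.0]]
```

Emit:
move_arm --steps '[[[0,0,0,0,0,0,-0.2],[0,0,0,0,0,0,-0.3],[0,0,0,0,0,0,-0.4],[0,0,0,0,0,0,-0.4],[0,0,0,0,0,0,-0.4]]]' --squeeze 35

```text
time_s: 4.38
eef_pos: [0.5484, 0.2398, 0.0956]
tcp_rot: [1.0, -0.0, 0.0, 0.0]
wrist_force: [-1.3, -2.0, 6.5]
finger_gap: 0.0308
grasp_force: 36.7
```

Emit:
move_arm --steps '[[[0,0,-5,0,0,0,-0.4],[0,0,-20,0,0,0,-0.4],[0,0,-45,0,0,0,-0.4],[0,0,-75,0,0,0,-0.4],[0,0,-100,0,0,0,-0.4]]]'

```text
time_s: 4.8
eef_pos: [0.5479, 0.2401, 0.197]
tcp_rot: [1.0, -0.0, -0.0, -0.0]
wrist_force: [-0.0, -0.2, -1.9]
finger_gap: 0.0307
grasp_force: 35.1
```

```bash
python3 - <<'E'
from h import *
o=arm.observe();print(o["time_s"],o["eef_pos"],o["tcp_rot"],o["wrist_force"],o["finger_gap"],o["grasp_force"])
a=arm.read_camera("side");b=arm.read_camera("scene")
f=lambda i:cv2.resize(i,(400,480),interpolation=cv2.INTER_CUBIC)
cv2.imwrite("pics/s5.png",np.hstack([f(a[80:200,215:315,::-1]),f(b[140:260,155:255,::-1])]))
E
```

```text
4.8 [0.54794869 0.24006843 0.19704823] [ 9.99999966e-01 -1.71982555e-04 -7.93875890e-05 -1.78256129e-04] [-0.02678952 -0.23057906 -1.86269529] 0.030739880300184045 35.05123095586896
```

View pics/s5.png

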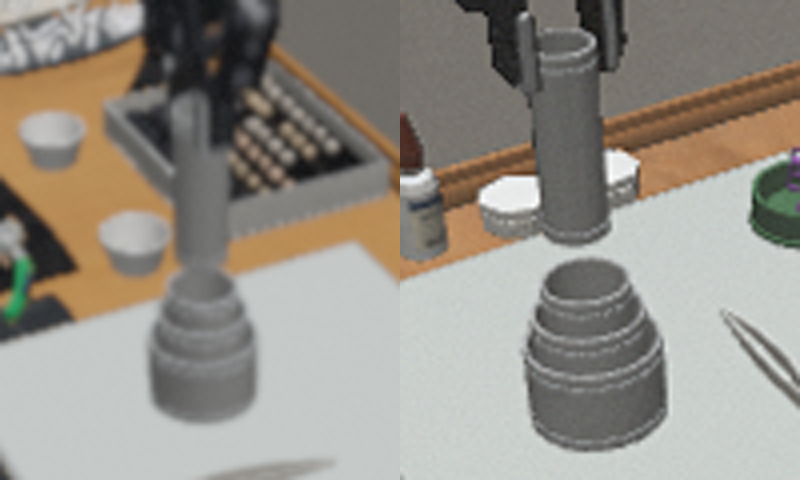

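flask_a is held upright and clear, the other three are still nested, and the force reads one flask's weight. I'll carry it near base_a and measure the bases close up on the way.

Emit:
move_arm --steps '[[[-29,30,0,0,0,0,-0.4],[-29,65,0,0,0,0,-0.4],[-29,100,0,0,0,0,-0.4],[-29,135,0,0,0,0,-0.4]]]'

```text
time_s: 5.23
eef_pos: [0.5182, 0.1035, 0.1948]
tcp_rot: [1.0, 0.0, -0.0, 0.0]
wrist_force: [0.6, -0.5, -2.5]
finger_gap: 0.0308
grasp_force: 35.3
```

Emit:
move_arm --steps '[[[-29,35,0,0,0,0,-0.4],[-29,70,0,0,0,0,-0.4],[-29,105,0,0,0,0,-0.4],[-29,130,0,0,0,0,-0.4],[-29,135,0,0,0,0,-0.4]]]'

```text
time_s: 5.65
eef_pos: [0.4893, -0.0348, 0.1947]
tcp_rot: [1.0, -0.003, -0.001, 0.001]
wrist_force: [0.2, -1.1, -2.4]
finger_gap: 0.0306
grasp_force: 35.4
```

Emit:
move_arm --steps '[[[0,0,0,0,0,0,-0.4],[0,0,0,0,0,0,-0.4],[0,0,0,0,0,0,-0.4]]]'

```text
time_s: 5.9
eef_pos: [0.4899, -0.0287, 0.1951]
tcp_rot: [1.0, 0.0, -0.0, -0.0]
wrist_force: [-0.5, 0.6, -0.8]
finger_gap: 0.031
grasp_force: 35.4
```

```bash
cat > look.py <<'E'
from fit import *
import sys,time
B={"d":(.510,.0715),"c":(.641,.0445),"b":(.669,-.1175),"a":(.5043,-.0992)}
def state():
    o=arm.observe();print(o["time_s"],o["eef_pos"].round(4),o["tcp_rot"].round(4),o["wrist_force"].round(1),round(o["finger_gap"],4),round(o["grasp_force"],1));return o
def look(ks,name,cam="wrist"):
    c=arm.get_calibration(cam);im=arm.read_camera(cam).copy();cv2.imwrite(f"pics/{name}.png",im[:,:,::-1]);np.save(name,c)
    for k in ks: print(k,proj(c,[[*B[k],.028]]).round(),*fithull(im,c,*B[k],lambda x,y,g:basepts(k,x,y,g)))
    return im,c
E
python3 - <<'E'
from look import *
state();look("abcd","w6");state()
E
```

```text
5.9 [ 0.4899 -0.0287  0.1951] [ 1.e+00  5.e-04 -2.e-04 -3.e-04] [-0.5  0.6 -0.8] 0.031 35.4
a [[371. 168.]] [ 0.5041 -0.0988] 0.134Traceback (most recent call last):
  File "<stdin>", line 2, in <module>
  File "look.py", line 8, in look
    for k in ks: print(k,proj(c,[[*B[k],.028]]).round(),*fithull(im,c,*B[k],lambda x,y,g:basepts(k,x,y,g)))
                                                         ~~~~~~~^^^^^^^^^^^^^^^^^^^^^^^^^^^^^^^^^^^^^^^^^^
  File "fit.py", line 34, in fithull
    n,l,st,_=cv2.connectedComponentsWithStats(m.astype(np.uint8)); b=1+np.argmax(st[1:,4]); m=(l==b).astype(np.uint8)
                                                                       ~~~~~~~~~^^^^^^^^^^
    return _wrapfunc(a, 'argmax', axis=axis, out=out, **kwds)
    return bound(*args, **kwds)
ValueError: attempt to get argmax of an empty sequence
```

```bash
python3 - <<'E'
from look import *
c=np.load("w6.npy",allow_pickle=True).item();v=cv2.imread("pics/w6.png")
s=2;v=cv2.resize(v[100:400,200:460],None,fx=s,fy=s,interpolation=cv2.INTER_CUBIC)
def ov(P,col): cv2.polylines(v,[np.round((proj(c,P)-[200,100]+.5)*s*8).astype(np.int32)],True,col,1,cv2.LINE_AA,3)
for r,z in ((.0265,.006),(.021,.028),(.0265,.028)): ov(circle(.5041,-.0988,z,r),(0,255,255))
x,y,z=.4899,-.0287,.1951
top=z+.0064
ov(circle(x,y,top,.016),(255,0,255)); ov(circle(x,y,top-.096,.016),(255,0,255))
cv2.imwrite("pics/w6v.png",v)
try: print(fithull(cv2.imread("pics/w6.png")[:,:,::-1].copy(),c,*B["d"],lambda x,y,g:basepts("d",x,y,g)))
except Exception as e: print(e)
E
```

```text
(array([0.5098, 0.0693]), np.float64(0.082))
```

View pics/w6v.png

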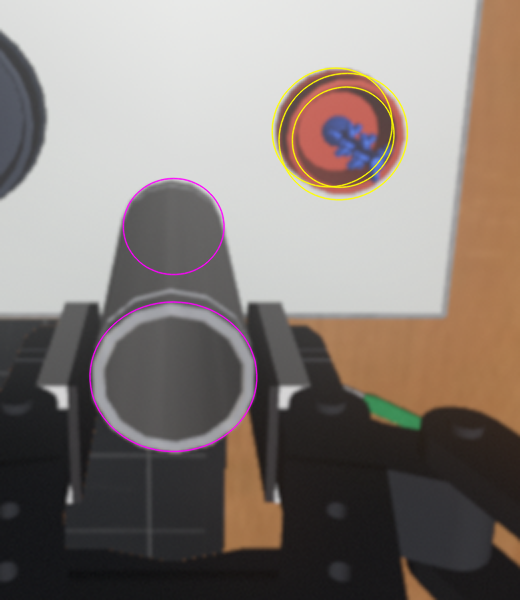

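The overlay fits well: the held flask's rim (magenta, crop (173,377)) sits exactly on the TCP axis. base_a (yellow, crop (340,133)) fits at (0.504, -0.099). I'll move over it and start lowering.

Emit:
move_arm --steps '[[[7,35,0,0,0,0,-0.4],[14,65,0,0,0,0,-0.4],[14,70,0,0,0,0,-0.4],[14,70,0,0,0,0,-0.4],[14,70,0,0,0,0,-0.4]]]'

```text
time_s: 6.37
eef_pos: [0.504, -0.099, 0.1951]
tcp_rot: [1.0, 0.0, -0.0, -0.0]
wrist_force: [-0.3, 0.7, -2.0]
finger_gap: 0.0307
grasp_force: 35.6
```

Emit:
move_arm --steps '[[[0,0,0,0,0,0,-0.4],[0,0,5,0,0,0,-0.4],[0,0,20,0,0,0,-0.4],[0,0,35,0,0,0,-0.4],[0,0,45,0,0,0,-0.4]]]'

```text
time_s: 6.78
eef_pos: [0.5035, -0.0991, 0.1489]
tcp_rot: [1.0, 0.0, -0.0, -0.0]
wrist_force: [0.7, -1.2, -2.7]
finger_gap: 0.0307
grasp_force: 35.5
```

Emit:
move_arm --steps '[[[0,0,5,0,0,0,-0.4],[0,0,12,0,0,0,-0.4],[0,0,20,0,0,0,-0.4],[0,0,23,0,0,0,-0.4],[0,0,23,0,0,0,-0.4]]]'

```text
time_s: 7.2
eef_pos: [0.5037, -0.0999, 0.1267]
tcp_rot: [1.0, -0.0, -0.0, -0.0]
wrist_force: [0.2, 0.6, -1.7]
finger_gap: 0.0308
grasp_force: 35.5
```

Emit:
move_arm --steps '[[[0,-1,4,0,0,0,-0.4],[0,-1,8,0,0,0,-0.4],[0,-1,12,0,0,0,-0.4],[0,-1,15,0,0,0,-0.4],[0,-1,17,0,0,0,-0.4]]]'

```text
time_s: 7.62
eef_pos: [0.5038, -0.099, 0.1098]
tcp_rot: [1.0, -0.0, -0.0, -0.0]
wrist_force: [0.4, -0.3, -2.3]
finger_gap: 0.0312
grasp_force: 35.6
```

Emit:
move_arm --steps '[[[0,0,1,0,0,0,-0.4],[0,0,2,0,0,0,-0.4],[0,0,3,0,0,0,-0.4],[0,0,4,0,0,0,-0.4],[0,0,5,0,0,0,-0.4]]]'

```text
time_s: 8.03
eef_pos: [0.504, -0.099, 0.1053]
tcp_rot: [1.0, -0.0, 0.0, -0.0]
wrist_force: [0.6, -0.5, -3.6]
finger_gap: 0.0311
grasp_force: 35.6
```

Emit:
move_arm --steps '[[[0,0,1,0,0,0,-0.4],[0,0,2,0,0,0,-0.4],[0,0,3,0,0,0,-0.4],[0,0,3,0,0,0,-0.4]]]'

```text
time_s: 8.37
eef_pos: [0.5038, -0.099, 0.102]
tcp_rot: [1.0, -0.0, -0.0, -0.0]
wrist_force: [0.3, 0.8, -1.9]
finger_gap: 0.0306
grasp_force: 35.6
```

Emit:
move_arm --steps '[[[0,0,0.5,0,0,0,-0.4],[0,0,1,0,0,0,-0.4]]]'

```text
time_s: 8.53
eef_pos: [0.5042, -0.099, 0.1015]
tcp_rot: [1.0, -0.0, 0.0, -0.0]
wrist_force: [-0.8, 2.0, 9.2]
finger_gap: 0.0306
grasp_force: 36.6
```

flask_a has reached its seat: the contact force came at exactly the predicted height. I'll release, retreat, go back to the stack and measure again.

Emit:
move_arm --steps '[[[0,0,-0.5,0,0,0,-0.1],[0,0,-0.5,0,0,0,0.3],[0,0,-0.5,0,0,0,0.3],[0,0,-0.5,0,0,0,0.3]]]'

```text
time_s: 8.87
eef_pos: [0.504, -0.0991, 0.1018]
tcp_rot: [1.0, -0.0, 0.0, -0.0]
wrist_force: [-0.7, -0.2, -0.6]
finger_gap: 0.0554
grasp_force: 0.0
```

Emit:
move_arm --steps '[[[0,0,-10,0,0,0,0.5],[0,0,-40,0,0,0,0.5],[0,0,-80,0,0,0,0.5],[0,0,-98,0,0,0,0.5]]]'

```text
time_s: 9.2
eef_pos: [0.505, -0.0988, 0.2043]
tcp_rot: [1.0, -0.0, 0.002, 0.0]
wrist_force: [0.4, 0.3, 1.6]
finger_gap: 0.0638
grasp_force: 0.0
```

Emit:
move_arm --steps '[[[5,-40,0,0,0,0,0.5],[10,-80,0,0,0,0,0.5],[15,-120,0,0,0,0,0.5],[20,-160,0,0,0,0,0.5]]]'

```text
time_s: 9.53
eef_pos: [0.524, 0.0626, 0.2009]
tcp_rot: [1.0, -0.001, 0.001, 0.0]
wrist_force: [1.7, 0.3, -0.2]
finger_gap: 0.0638
grasp_force: 0.0
```

Emit:
move_arm --steps '[[[6,-40,0,0,0,0,0.5],[12,-80,0,0,0,0,0.5],[18,-120,0,0,0,0,0.5],[24,-160,0,0,0,0,0.5],[24,-179,0,0,0,0,0.5]]]'

```text
time_s: 9.95
eef_pos: [0.5478, 0.2452, 0.2007]
tcp_rot: [1.0, 0.002, 0.0, -0.001]
wrist_force: [-0.1, -0.4, -0.8]
finger_gap: 0.0641
grasp_force: 0.0
```

Emit:
move_arm --steps '[[[0,0,0,0,0,0,0.5],[0,0,0,0,0,0,0.5],[0,0,0,0,0,0,0.5]]]'

```text
time_s: 10.2
eef_pos: [0.5482, 0.2391, 0.2001]
tcp_rot: [1.0, -0.001, -0.0, 0.0]
wrist_force: [0.3, -0.7, 0.1]
finger_gap: 0.0638
grasp_force: 0.0
```

```bash
cat >> look.py <<'E'
def stack(ks,name,x=.5483,y=.24):
    c=arm.get_calibration("wrist");im=arm.read_camera("wrist").copy();cv2.imwrite(f"pics/{name}.png",im[:,:,::-1]);np.save(name,c)
    for lo in (150,165,175): print(fithull(im,c,x,y,lambda x,y,g:np.concatenate([flpts(k,x,y,g=g) for k in ks]),lo=lo))
E
python3 - <<'E'
from look import *
state();stack("bcd","w7");state()
E
```

```text
10.2 [0.5482 0.2391 0.2001] [ 1.e+00 -7.e-04 -0.e+00  2.e-04] [ 0.3 -0.7  0.1] 0.0638 0.0
(array([0.5493, 0.2392]), np.float64(0.278))
(array([0.5482, 0.2401]), np.float64(0.044))
(array([0.5481, 0.2403]), np.float64(0.023))
10.25 [0.5484 0.2386 0.2001] [ 1.0e+00 -1.1e-03  1.0e-04  3.0e-04] [-0.2  0.1 -0.4] 0.0643 0.0
```

Emit:
move_arm --steps '[[[0,-1,40,0,0,0,0.5],[0,-1,80,0,0,0,0.5],[0,-1,105,0,0,0,0.5],[0,-1,118,0,0,0,0.5],[0,-1,123.5,0,0,0,0.5]]]'

```text
time_s: 10.67
eef_pos: [0.5478, 0.2395, 0.0748]
tcp_rot: [1.0, -0.001, -0.001, 0.001]
wrist_force: [-0.4, -1.0, 0.0]
finger_gap: 0.0639
grasp_force: 0.0
```

Emit:
move_arm --steps '[[[0,0,0,0,0,0,0.4],[0,0,0,0,0,0,0.3],[0,0,0,0,0,0,0.3],[0,0,0,0,0,0,0.3]]]'

```text
time_s: 11.0
eef_pos: [0.5489, 0.2412, 0.0778]
tcp_rot: [1.0, -0.0, 0.001, -0.0]
wrist_force: [0.9, -0.6, -0.0]
finger_gap: 0.0553
grasp_force: 0.0
```

Emit:
move_arm --steps '[[[0,0.7,1,0,0,0,0.1],[0,0.7,1,0,0,0,-0.1],[0,0.7,1,0,0,0,-0.2],[0,0.7,1,0,0,0,-0.2],[0,0.7,1,0,0,0,-0.2]]]' --squeeze 35

```text
time_s: 11.42
eef_pos: [0.549, 0.241, 0.077]
tcp_rot: [1.0, -0.0, 0.001, -0.001]
wrist_force: [-2.7, -0.2, 17.2]
finger_gap: 0.0433
grasp_force: 43.9
```

Emit:
move_arm --steps '[[[0,0,0,0,0,0,-0.2],[0,0,0,0,0,0,-0.2]]]'

```text
time_s: 11.58
eef_pos: [0.5491, 0.241, 0.0771]
tcp_rot: [1.0, -0.0, 0.001, -0.001]
wrist_force: [-3.3, 1.4, 17.2]
finger_gap: 0.0431
grasp_force: 43.9
```

Emit:
move_arm --steps '[[[0,0,-3,0,0,0,-0.2],[0,0,-15,0,0,0,-0.2],[0,0,-40,0,0,0,-0.2],[0,0,-70,0,0,0,-0.2],[0,0,-100,0,0,0,-0.2]]]'

```text
time_s: 12.0
eef_pos: [0.5477, 0.24, 0.177]
tcp_rot: [1.0, -0.0, -0.0, 0.0]
wrist_force: [1.1, 0.9, -0.5]
finger_gap: 0.0433
grasp_force: 36.0
```

Emit:
move_arm --steps '[[[0,0,-10,0,0,0,-0.2],[0,0,-18,0,0,0,-0.2],[0,0,-18,0,0,0,-0.2]]]'

```text
time_s: 12.25
eef_pos: [0.5486, 0.2403, 0.1949]
tcp_rot: [1.0, -0.0, 0.001, -0.0]
wrist_force: [-0.7, 0.1, -1.4]
finger_gap: 0.0428
grasp_force: 36.1
```

```bash
python3 - <<'E'
from look import *
o=state()
c=arm.get_calibration("wrist");im=arm.read_camera("wrist").copy();v=im[:,:,::-1].copy()
x,y,z=o["eef_pos"];top=z+.008
for P in (circle(x,y,top,.022),circle(x,y,top-.079,.022)):
    cv2.polylines(v,[np.round((proj(c,P))*8).astype(np.int32)],True,(255,0,255),1,cv2.LINE_AA,3)
A=cv2.resize(v[130:370,160:410],None,fx=1.6,fy=1.6,interpolation=cv2.INTER_CUBIC)
b=arm.read_camera("scene")[:,:,::-1]
Bc=cv2.resize(b[130:250,160:380],(400,218),interpolation=cv2.INTER_CUBIC)
Bc=np.vstack([Bc,np.zeros((A.shape[0]-218,400,3),np.uint8)])
cv2.imwrite("pics/v8.png",np.hstack([A,Bc]))
E
```

```text
12.25 [0.5486 0.2403 0.1949] [ 1.e+00 -4.e-04  9.e-04 -3.e-04] [-0.7  0.1 -1.4] 0.0428 36.1
```

View pics/v8.png

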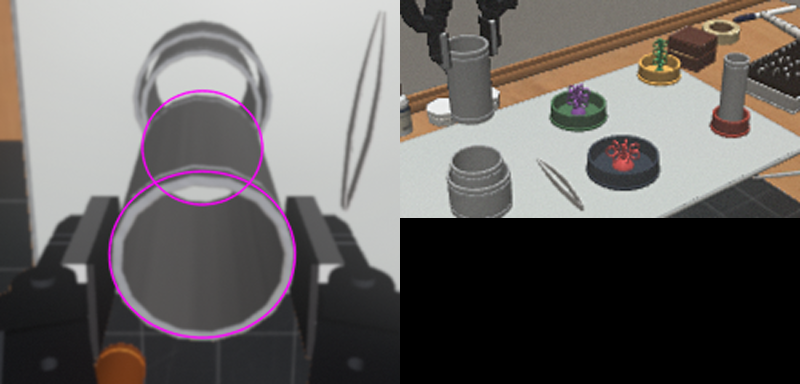

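flask_b is centred on the TCP (magenta rings match, crop (200,250)). flask_a stands in base_a at (733,95), and c and d remain nested. I'll carry flask_b towards base_b with a numeric close look on the way.

Emit:
move_arm --steps '[[[15,35,0,0,0,0,-0.2],[30,72,0,0,0,0,-0.2],[45,108,0,0,0,0,-0.2],[55,140,0,0,0,0,-0.2]]]'

```text
time_s: 12.68
eef_pos: [0.6034, 0.0974, 0.1916]
tcp_rot: [1.0, -0.001, -0.001, 0.0]
wrist_force: [0.5, -0.1, -1.6]
finger_gap: 0.043
grasp_force: 36.1
```

Emit:
move_arm --steps '[[[15,36,0,0,0,0,-0.2],[30,72,0,0,0,0,-0.2],[45,108,0,0,0,0,-0.2],[51,130,0,0,0,0,-0.2],[51,130,0,0,0,0,-0.2]]]'

```text
time_s: 13.1
eef_pos: [0.6542, -0.0367, 0.1909]
tcp_rot: [1.0, -0.004, -0.001, 0.001]
wrist_force: [-0.6, 0.0, -2.2]
finger_gap: 0.0432
grasp_force: 36.1
```

Emit:
move_arm --steps '[[[0,0,0,0,0,0,-0.2],[0,0,0,0,0,0,-0.2],[0,0,0,0,0,0,-0.2]]]'

```text
time_s: 13.35
eef_pos: [0.6535, -0.0284, 0.1926]
tcp_rot: [1.0, 0.001, -0.001, -0.0]
wrist_force: [-0.3, 0.2, -1.6]
finger_gap: 0.0431
grasp_force: 36.1
```

```bash
python3 - <<'E'
from look import *
state()
im,c=look("b","w9")
for k in "bc":
    try: print(k,fitbase(im,c,k,*B[k]))
    except Exception as e: print(e)
try: print("c",fithull(im,c,*B["c"],lambda x,y,g:basepts("c",x,y,g)),proj(c,[[*B["c"],.02]]))
except Exception as e: print(e)
# yellow rim directly
hsv=cv2.cvtColor(im,cv2.COLOR_RGB2HSV).astype(int);m=(hsv[:,:,0]>17)&(hsv[:,:,0]<35)&(hsv[:,:,1]>130)
m=(m&(hullmask(c,m.shape,basepts("b",*B["b"],.01))>.5)).astype(np.uint8)
h=cv2.convexHull(np.argwhere(m)[:,::-1].astype(np.int32));M=m*0;cv2.fillConvexPoly(M,h,1)
f=lambda p:np.abs(hullmask(c,m.shape,basepts("b",*p))-M).sum()
s=minimize(f,B["b"],method="Nelder-Mead",options=dict(initial_simplex=[B["b"],(.675,-.1175),(.669,-.112)]));print(s.x,s.fun/M.sum())
E
```

```text
13.35 [ 0.6535 -0.0284  0.1926] [ 1.e+00  6.e-04 -6.e-04 -3.e-04] [-0.3  0.2 -1.6] 0.0431 36.1
b [[395. 167.]] [ 0.6697 -0.121 ] 0.123
b (array([ 0.6697, -0.121 ]), np.float64(0.138))
c (array([0.6411, 0.044 ]), np.float64(0.108))
c (array([0.6412, 0.0439]), np.float64(0.105)) [[201.55033124 197.41395806]]
[ 0.6681317  -0.11534405] 0.21832271958974903
```

```bash
python3 - <<'E'
from look import *
c=np.load("w9.npy",allow_pickle=True).item();raw=cv2.imread("pics/w9.png")
s=5;o=[330,100]
v=cv2.resize(raw[100:215,330:450],None,fx=s,fy=s,interpolation=cv2.INTER_CUBIC)
def ov(P,col): cv2.polylines(v,[np.round((proj(c,P)-o+.5)*s*8).astype(np.int32)],True,col,1,cv2.LINE_AA,3)
for r,z in ((.0325,.006),(.027,.028),(.0325,.028)): ov(circle(.669,-.1175,z,r),(255,0,255))
cv2.imwrite("pics/v9.png",v)
E
```

```text
(no output)
```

View pics/v9.png

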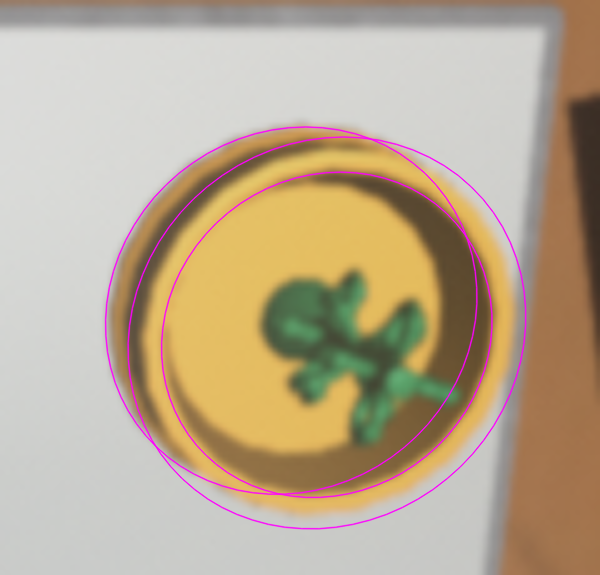

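base_b's inner rim ring matches the overlay to under 1 mm (crop ring 161–491 by 175–495), so (0.669, -0.1175) holds. The outer rim is simply slimmer than I modelled. I'll move over it and lower.

Emit:
move_arm --steps '[[[8,35,0,0,0,0,-0.2],[15.5,70,0,0,0,0,-0.2],[15.5,89,0,0,0,0,-0.2],[15.5,89,0,0,0,0,-0.2],[15.5,89,0,0,0,0,-0.2]]]'

```text
time_s: 13.82
eef_pos: [0.6692, -0.1194, 0.193]
tcp_rot: [1.0, -0.001, -0.0, -0.0]
wrist_force: [0.4, 0.1, -0.5]
finger_gap: 0.0431
grasp_force: 36.2
```

Emit:
move_arm --steps '[[[0,0,0,0,0,0,-0.2],[0,0,10,0,0,0,-0.2],[0,0,25,0,0,0,-0.2],[0,0,35,0,0,0,-0.2],[0,0,40,0,0,0,-0.2]]]'

```text
time_s: 14.23
eef_pos: [0.6687, -0.1178, 0.1512]
tcp_rot: [1.0, 0.0, -0.001, -0.0]
wrist_force: [0.2, -0.5, -1.1]
finger_gap: 0.0428
grasp_force: 36.2
```

Emit:
move_arm --steps '[[[0,0,8,0,0,0,-0.2],[0,0,20,0,0,0,-0.2],[0,0,32,0,0,0,-0.2],[0,0,42,0,0,0,-0.2],[0,0,45,0,0,0,-0.2]]]'

```text
time_s: 14.65
eef_pos: [0.6685, -0.1188, 0.1059]
tcp_rot: [1.0, -0.0, -0.001, -0.0]
wrist_force: [-0.3, -0.5, -1.7]
finger_gap: 0.043
grasp_force: 36.2
```

```bash
sed -i 's/^def basepts.*/RT={"a":.0240,"b":.0300,"c":.0360,"d":.0420}\ndef basepts(k,x,y,g=0): return np.r_[circle(x,y,.006,R[k]+g),circle(x,y,.028,RT[k]+g)]/' fit.py
python3 - <<'E'
from look import *
state()
G=B
for n,ks in (("w1","abcd"),("w2","d"),("w6","ad"),("w9","bc")):
    c=np.load(n+".npy",allow_pickle=True).item();im=cv2.imread("pics/"+("w2raw" if n=="w2" else n)+".png")[:,:,::-1].copy()
    for k in ks: print(n,k,*fithull(im,c,*B[k],lambda x,y,g:basepts(k,x,y,g)))
E
```

```text
14.65 [ 0.6685 -0.1188  0.1059] [ 1.0e+00 -4.0e-04 -1.2e-03 -3.0e-04] [-0.3 -0.5 -1.7] 0.043 36.2
w1 a [ 0.5037 -0.1001] 0.057
w1 b [ 0.6701 -0.1182] 0.026
w1 c [0.6412 0.0453] 0.068
w1 d [0.5107 0.072 ] 0.032
w2 d [0.5102 0.07  ] 0.012
w6 a [ 0.5035 -0.1008] 0.036
w6 d [0.5102 0.0717] 0.02
w9 b [ 0.6688 -0.1193] 0.106
w9 c [0.6414 0.0449] 0.033
```

Emit:
move_arm --steps '[[[0,-0.5,4,0,0,0,-0.2],[0,-0.5,8,0,0,0,-0.2],[0,-0.5,12,0,0,0,-0.2],[0,-0.5,16,0,0,0,-0.2],[0,-0.5,18,0,0,0,-0.2]]]'

```text
time_s: 15.07
eef_pos: [0.6693, -0.1184, 0.0899]
tcp_rot: [1.0, -0.0, -0.0, -0.0]
wrist_force: [-0.4, -0.1, -1.0]
finger_gap: 0.0431
grasp_force: 36.2
```

Emit:
move_arm --steps '[[[0,0,1,0,0,0,-0.2],[0,0,2,0,0,0,-0.2],[0,0,3,0,0,0,-0.2],[0,0,4,0,0,0,-0.2]]]'

```text
time_s: 15.4
eef_pos: [0.6695, -0.1184, 0.0864]
tcp_rot: [1.0, -0.0, 0.0, -0.0]
wrist_force: [-0.1, 0.9, -1.3]
finger_gap: 0.0428
grasp_force: 36.2
```

Emit:
move_arm --steps '[[[0,0,1,0,0,0,-0.2],[0,0,2,0,0,0,-0.2],[0,0,2,0,0,0,-0.2]]]'

```text
time_s: 15.65
eef_pos: [0.6693, -0.1184, 0.0841]
tcp_rot: [1.0, -0.0, -0.0, -0.0]
wrist_force: [0.1, 0.0, -1.8]
finger_gap: 0.0432
grasp_force: 36.2
```

Emit:
move_arm --steps '[[[0,0,0.6,0,0,0,-0.2],[0,0,1.2,0,0,0,-0.2]]]'

```text
time_s: 15.82
eef_pos: [0.6694, -0.1184, 0.0831]
tcp_rot: [1.0, -0.0, 0.0, -0.0]
wrist_force: [0.5, 0.1, -1.6]
finger_gap: 0.043
grasp_force: 36.2
```

Emit:
move_arm --steps '[[[0,0,0.4,0,0,0,-0.2],[0,0,0.8,0,0,0,-0.2]]]'

```text
time_s: 15.98
eef_pos: [0.6697, -0.1183, 0.0828]
tcp_rot: [1.0, -0.0, 0.0, 0.0]
wrist_force: [-1.9, -0.5, 10.3]
finger_gap: 0.0433
grasp_force: 37.2
```

flask_b has landed on its seat with an 11 N touch at the predicted height. I'll release it and go back for flask_c.

Emit:
move_arm --steps '[[[0,0,-0.5,0,0,0,0.15],[0,0,-0.5,0,0,0,0.25],[0,0,-0.5,0,0,0,0.25],[0,0,-0.5,0,0,0,0.25]]]'

```text
time_s: 16.32
eef_pos: [0.6694, -0.1184, 0.0827]
tcp_rot: [1.0, -0.0, -0.0, -0.0]
wrist_force: [0.0, -0.2, 0.6]
finger_gap: 0.0536
grasp_force: 0.0
```

Emit:
move_arm --steps '[[[0,0,-10,0,0,0,0.3],[0,0,-40,0,0,0,0.6],[0,0,-80,0,0,0,0.7],[0,0,-110,0,0,0,0.7]]]'

```text
time_s: 16.65
eef_pos: [0.6697, -0.1182, 0.1961]
tcp_rot: [1.0, -0.0, 0.001, -0.0]
wrist_force: [0.8, -0.9, 0.9]
finger_gap: 0.073
grasp_force: 0.0
```

Emit:
move_arm --steps '[[[-13,-38,0,0,0,0,0.7],[-26,-76,0,0,0,0,0.7],[-39,-114,0,0,0,0,0.7],[-52,-152,0,0,0,0,0.7],[-60,-180,0,0,0,0,0.7]]]'

```text
time_s: 17.07
eef_pos: [0.6081, 0.0652, 0.1939]
tcp_rot: [1.0, 0.001, 0.0, -0.0]
wrist_force: [0.4, 0.2, 0.3]
finger_gap: 0.0726
grasp_force: 0.0
```

Emit:
move_arm --steps '[[[-13,-38,0,0,0,0,0.7],[-26,-76,0,0,0,0,0.7],[-39,-114,0,0,0,0,0.7],[-52,-152,0,0,0,0,0.7],[-61,-178,0,0,0,0,0.7]]]'

```text
time_s: 17.48
eef_pos: [0.5469, 0.2435, 0.1939]
tcp_rot: [1.0, 0.001, 0.0, -0.001]
wrist_force: [1.0, 0.2, 0.3]
finger_gap: 0.0728
grasp_force: 0.0
```

Emit:
move_arm --steps '[[[0,0,0,0,0,0,0.7],[0,0,0,0,0,0,0.7],[0,0,0,0,0,0,0.7]]]'

```text
time_s: 17.73
eef_pos: [0.549, 0.2391, 0.1932]
tcp_rot: [1.0, -0.001, 0.0, 0.0]
wrist_force: [0.4, -1.2, 0.1]
finger_gap: 0.0725
grasp_force: 0.0
```

```bash
python3 - <<'E'
from look import *
state();stack("cd","w10");state()
E
```

```text
17.7333 [0.549  0.2391 0.1932] [ 1.e+00 -6.e-04  2.e-04  2.e-04] [ 0.4 -1.2  0.1] 0.0725 0.0
(array([0.5482, 0.2403]), np.float64(0.082))
(array([0.5482, 0.2402]), np.float64(0.035))
(array([0.548 , 0.2402]), np.float64(0.016))
17.7833 [0.5492 0.2386 0.1931] [ 1.0e+00 -1.1e-03  2.0e-04  2.0e-04] [ 0.1  1.2 -0.5] 0.0721 0.0
```

Emit:
move_arm --steps '[[[-1,-1,40,0,0,0,0.7],[-1,-1,80,0,0,0,0.7],[-1,-1,112,0,0,0,0.7],[-1,-1,127,0,0,0,0.7],[-1,-1,132,0,0,0,0.7]]]'

```text
time_s: 18.2
eef_pos: [0.5469, 0.2387, 0.0579]
tcp_rot: [1.0, -0.001, -0.002, 0.001]
wrist_force: [-0.3, -0.1, 0.8]
finger_gap: 0.0727
grasp_force: 0.0
```

Emit:
move_arm --steps '[[[0,0,0,0,0,0,0.6],[0,0,0,0,0,0,0.6],[0,0,0,0,0,0,0.5],[0,0,0,0,0,0,0.5]]]'

```text
time_s: 18.53
eef_pos: [0.5485, 0.2408, 0.0622]
tcp_rot: [1.0, -0.001, 0.001, -0.0]
wrist_force: [-0.0, -0.1, 0.2]
finger_gap: 0.0641
grasp_force: 0.0
```

Emit:
move_arm --steps '[[[0,0.5,2,0,0,0,0.4],[0,0.5,2,0,0,0,0.25],[0,0.5,2,0,0,0,0.1],[0,0.5,2,0,0,0,0.05],[0,0.5,2,0,0,0,0.05]]]' --squeeze 35

```text
time_s: 18.95
eef_pos: [0.5481, 0.2402, 0.0596]
tcp_rot: [1.0, -0.0, 0.001, -0.0]
wrist_force: [-0.6, -1.7, 8.0]
finger_gap: 0.055
grasp_force: 35.9
```

Emit:
move_arm --steps '[[[0,0,0,0,0,0,0.05],[0,0,0,0,0,0,0.05]]]'

```text
time_s: 19.12
eef_pos: [0.5482, 0.2402, 0.0596]
tcp_rot: [1.0, -0.0, 0.001, -0.0]
wrist_force: [-0.9, -1.6, 8.7]
finger_gap: 0.0548
grasp_force: 35.9
```

Emit:
move_arm --steps '[[[0,0,-3,0,0,0,0.05],[0,0,-15,0,0,0,0.05],[0,0,-40,0,0,0,0.05],[0,0,-65,0,0,0,0.05],[0,0,-80,0,0,0,0.05]]]'

```text
time_s: 19.53
eef_pos: [0.5481, 0.2407, 0.142]
tcp_rot: [1.0, -0.0, 0.001, -0.001]
wrist_force: [-0.1, -0.5, -1.6]
finger_gap: 0.0552
grasp_force: 38.0
```

Emit:
move_arm --steps '[[[16,34,0,0,0,0,0.05],[32,68,0,0,0,0,0.05],[48,102,0,0,0,0,0.05],[64,136,0,0,0,0,0.05],[80,168,0,0,0,0,0.05]]]'

```text
time_s: 19.95
eef_pos: [0.628, 0.07, 0.1399]
tcp_rot: [1.0, -0.0, 0.0, 0.0]
wrist_force: [-0.1, 0.9, -1.4]
finger_gap: 0.0546
grasp_force: 37.9
```

Emit:
move_arm --steps '[[[10,20,0,0,0,0,0.05],[13,27,0,0,0,0,0.05],[13,27,0,0,0,0,0.05],[13,27,0,0,0,0,0.05],[13,27,0,0,0,0,0.05]]]'

```text
time_s: 20.37
eef_pos: [0.64, 0.047, 0.1392]
tcp_rot: [1.0, 0.001, -0.0, -0.0]
wrist_force: [-0.1, 0.4, -2.8]
finger_gap: 0.0551
grasp_force: 37.9
```

```bash
python3 - <<'E'
from look import *
o=state()
c=arm.get_calibration("wrist");im=arm.read_camera("wrist").copy();v=im[:,:,::-1].copy();cv2.imwrite("pics/w11.png",v)
x,y,z=o["eef_pos"];top=z+.0084
g=cv2.GaussianBlur(cv2.cvtColor(im,cv2.COLOR_RGB2GRAY).astype(np.float32),(0,0),1)
# bore/rim edge search of held flask: bright rim ring mean brightness along ring radius .02675
def ring(p): 
    q=proj(c,circle(p[0],p[1],top,.0268)).astype(np.float32); return -cv2.remap(g,q[None,:,0],q[None,:,1],cv2.INTER_LINEAR).mean()
best=min(((ring((x+a,y+b)),a,b) for a in np.arange(-.005,.0051,.0005) for b in np.arange(-.005,.0051,.0005)))
print("flask rim offset",best, ring((x,y)))
E
```

```text
20.3667 [0.64   0.047  0.1392] [ 1.e+00  6.e-04 -0.e+00 -4.e-04] [-0.1  0.4 -2.8] 0.0551 37.9
flask rim offset (np.float32(-131.56516), np.float64(-4.336808689942018e-18), np.float64(-0.0005000000000000039)) -131.37807
```

Emit:
move_arm --steps '[[[0.5,0.5,0,0,0,0,0.05],[0.5,0.5,0,0,0,0,0.05],[0.5,0.5,12,0,0,0,0.05],[0.5,0.5,22,0,0,0,0.05],[0.5,0.5,26,0,0,0,0.05]]]'

```text
time_s: 20.83
eef_pos: [0.64, 0.0446, 0.1104]
tcp_rot: [1.0, -0.0, -0.001, 0.0]
wrist_force: [-0.0, -0.4, -2.3]
finger_gap: 0.0553
grasp_force: 37.9
```

Emit:
move_arm --steps '[[[0,0,6,0,0,0,0.05],[0,0,12,0,0,0,0.05],[0,0,17,0,0,0,0.05],[0,0,20,0,0,0,0.05],[0,0,20,0,0,0,0.05]]]'

```text
time_s: 21.25
eef_pos: [0.6407, 0.0446, 0.092]
tcp_rot: [1.0, -0.0, -0.0, -0.0]
wrist_force: [-0.1, 0.8, -2.6]
finger_gap: 0.0551
grasp_force: 37.9
```

Emit:
move_arm --steps '[[[0.5,0,5,0,0,0,0.05],[0.5,0,10,0,0,0,0.05],[0.5,0,15,0,0,0,0.05],[0.5,0,19,0,0,0,0.05],[0.5,0,21,0,0,0,0.05]]]'

```text
time_s: 21.67
eef_pos: [0.6412, 0.0446, 0.071]
tcp_rot: [1.0, -0.0, -0.0, -0.0]
wrist_force: [-0.2, -0.3, -2.0]
finger_gap: 0.0552
grasp_force: 37.9
```

Emit:
move_arm --steps '[[[0,0,1,0,0,0,0.05],[0,0,2,0,0,0,0.05],[0,0,3,0,0,0,0.05],[0,0,3,0,0,0,0.05]]]'

```text
time_s: 22.0
eef_pos: [0.6416, 0.0447, 0.0688]
tcp_rot: [1.0, -0.0, 0.0, -0.0]
wrist_force: [-0.6, 0.6, -1.5]
finger_gap: 0.0553
grasp_force: 37.9
```

Emit:
move_arm --steps '[[[0,0,1,0,0,0,0.05],[0,0,2,0,0,0,0.05],[0,0,2,0,0,0,0.05]]]'

```text
time_s: 22.25
eef_pos: [0.6415, 0.0446, 0.0666]
tcp_rot: [1.0, -0.0, -0.0, -0.0]
wrist_force: [-0.8, -0.1, -1.2]
finger_gap: 0.055
grasp_force: 37.9
```

Emit:
move_arm --steps '[[[0,0,0.5,0,0,0,0.05],[0,0,1,0,0,0,0.05]]]'

```text
time_s: 22.42
eef_pos: [0.6416, 0.0447, 0.0658]
tcp_rot: [1.0, -0.0, 0.0, -0.0]
wrist_force: [0.4, 0.7, -1.6]
finger_gap: 0.0549
grasp_force: 37.9
```

Emit:
move_arm --steps '[[[0,0,0.4,0,0,0,0.05],[0,0,0.8,0,0,0,0.05]]]'

```text
time_s: 22.58
eef_pos: [0.6417, 0.0447, 0.0656]
tcp_rot: [1.0, -0.0, 0.0, 0.0]
wrist_force: [-5.8, -1.3, 14.8]
finger_gap: 0.055
grasp_force: 39.6
```

flask_c is seated at the predicted height. I'll release and return for flask_d.

Emit:
move_arm --steps '[[[0,0,-0.7,0,0,0,0.4],[0,0,-0.7,0,0,0,0.55],[0,0,-0.7,0,0,0,0.55],[0,0,-0.7,0,0,0,0.55]]]'

```text
time_s: 22.92
eef_pos: [0.6416, 0.0447, 0.0657]
tcp_rot: [1.0, -0.0, 0.0, -0.0]
wrist_force: [-0.3, 0.5, 0.1]
finger_gap: 0.0666
grasp_force: 0.0
```

Emit:
move_arm --steps '[[[0,0,-10,0,0,0,0.6],[0,0,-40,0,0,0,1],[0,0,-80,0,0,0,1],[0,0,-115,0,0,0,1]]]'

```text
time_s: 23.25
eef_pos: [0.6413, 0.0449, 0.1831]
tcp_rot: [1.0, -0.0, -0.0, -0.0]
wrist_force: [-0.1, 0.2, 0.3]
finger_gap: 0.0856
grasp_force: 0.0
```

Emit:
move_arm --steps '[[[-16,-34,0,0,0,0,1],[-32,-68,0,0,0,0,1],[-48,-102,0,0,0,0,1],[-64,-136,0,0,0,0,1],[-80,-168,0,0,0,0,1]]]'

```text
time_s: 23.67
eef_pos: [0.5606, 0.2145, 0.1817]
tcp_rot: [1.0, -0.0, 0.0, -0.0]
wrist_force: [0.8, 0.9, 0.1]
finger_gap: 0.085
grasp_force: 0.0
```

Emit:
move_arm --steps '[[[-10,-22,0,0,0,0,1],[-13,-28,0,0,0,0,1],[-13,-28,0,0,0,0,1],[-13,-28,0,0,0,0,1],[-13,-28,0,0,0,0,1]]]'

```text
time_s: 24.08
eef_pos: [0.5495, 0.2392, 0.1808]
tcp_rot: [1.0, -0.001, 0.0, 0.0]
wrist_force: [0.0, 0.2, 0.5]
finger_gap: 0.0853
grasp_force: 0.0
```

```bash
python3 - <<'E'
from look import *
state();stack("d","w12");state()
E
```

```text
24.0833 [0.5495 0.2392 0.1808] [ 1.0e+00 -1.3e-03  1.0e-04  3.0e-04] [0.  0.2 0.5] 0.0853 0.0
(array([0.5481, 0.2405]), np.float64(0.041))
(array([0.5479, 0.2404]), np.float64(0.015))
(array([0.5475, 0.2405]), np.float64(0.145))
24.1333 [0.5495 0.2391 0.1807] [ 1.0e+00 -1.4e-03  1.0e-04  2.0e-04] [-0.  -1.1  0.6] 0.085 0.0
```

Emit:
move_arm --steps '[[[-1,-0.5,40,0,0,0,1],[-1,-0.5,80,0,0,0,1],[-1,-0.5,115,0,0,0,1],[-1,-0.5,135,0,0,0,1],[-1,-0.5,142,0,0,0,1]]]'

```text
time_s: 24.55
eef_pos: [0.5466, 0.2392, 0.0353]
tcp_rot: [1.0, -0.001, -0.002, 0.001]
wrist_force: [-0.6, -0.8, 0.4]
finger_gap: 0.0854
grasp_force: 0.0
```

Emit:
move_arm --steps '[[[0,0,0,0,0,0,1],[0,0,0,0,0,0,1],[0,0,0,0,0,0,0.9],[0,0,0,0,0,0,0.85]]]'

```text
time_s: 24.88
eef_pos: [0.5486, 0.2414, 0.0403]
tcp_rot: [1.0, -0.001, 0.001, -0.0]
wrist_force: [0.9, -0.5, 0.2]
finger_gap: 0.0788
grasp_force: 0.0
```

Emit:
move_arm --steps '[[[-0.3,1,1,0,0,0,0.7],[-0.3,1,1,0,0,0,0.55],[-0.3,1,1,0,0,0,0.4],[-0.3,1,1,0,0,0,0.35],[-0.3,1,1,0,0,0,0.35]]]' --squeeze 35

```text
time_s: 25.3
eef_pos: [0.5479, 0.2402, 0.0389]
tcp_rot: [1.0, -0.001, 0.001, -0.0]
wrist_force: [-2.7, -3.0, 13.2]
finger_gap: 0.067
grasp_force: 36.1
```

Emit:
move_arm --steps '[[[0,0,0,0,0,0,0.35],[0,0,0,0,0,0,0.35]]]'

```text
time_s: 25.47
eef_pos: [0.5479, 0.2402, 0.0389]
tcp_rot: [1.0, -0.001, 0.001, -0.0]
wrist_force: [-3.3, -3.0, 12.7]
finger_gap: 0.067
grasp_force: 36.1
```

Emit:
move_arm --steps '[[[0,0,-3,0,0,0,0.35],[0,0,-15,0,0,0,0.35],[0,0,-40,0,0,0,0.35],[0,0,-62,0,0,0,0.35],[0,0,-70,0,0,0,0.35]]]'

```text
time_s: 25.88
eef_pos: [0.5484, 0.2409, 0.1113]
tcp_rot: [1.0, -0.0, 0.002, -0.001]
wrist_force: [0.9, 0.6, -1.7]
finger_gap: 0.0672
grasp_force: 40.4
```

Emit:
move_arm --steps '[[[-8,35,0,0,0,0,0.35],[-16,70,0,0,0,0,0.35],[-24,105,0,0,0,0,0.35],[-32,140,0,0,0,0,0.35],[-38,160,0,0,0,0,0.35]]]'

```text
time_s: 26.3
eef_pos: [0.5083, 0.0763, 0.1076]
tcp_rot: [1.0, -0.002, -0.0, 0.001]
wrist_force: [1.5, 0.3, -1.5]
finger_gap: 0.0675
grasp_force: 40.4
```

Emit:
move_arm --steps '[[[0,9,0,0,0,0,0.35],[0,9,0,0,0,0,0.35],[0,9,0,0,0,0,0.35],[0,9,0,0,0,0,0.35]]]'

```text
time_s: 26.63
eef_pos: [0.5095, 0.0726, 0.1078]
tcp_rot: [1.0, 0.0, 0.0, -0.0]
wrist_force: [-0.2, 0.7, -1.8]
finger_gap: 0.0675
grasp_force: 40.4
```

```bash
python3 - <<'E'
from look import *
o=state()
c=arm.get_calibration("wrist");im=arm.read_camera("wrist").copy();cv2.imwrite("pics/w13.png",im[:,:,::-1])
x,y,z=o["eef_pos"];top=z+.0121
g=cv2.GaussianBlur(cv2.cvtColor(im,cv2.COLOR_RGB2GRAY).astype(np.float32),(0,0),1)
def ring(p): 
    q=proj(c,circle(p[0],p[1],top,.0328)).astype(np.float32); return -cv2.remap(g,q[None,:,0],q[None,:,1],cv2.INTER_LINEAR).mean()
print("flask rim offset",min(((ring((x+a,y+b)),a,b) for a in np.arange(-.005,.0051,.0005) for b in np.arange(-.005,.0051,.0005))), ring((x,y)))
state()
E
```

```text
26.6333 [0.5095 0.0726 0.1078] [ 1.e+00  3.e-04  2.e-04 -4.e-04] [-0.2  0.7 -1.8] 0.0675 40.4
flask rim offset (np.float32(-134.39801), np.float64(-4.336808689942018e-18), np.float64(-4.336808689942018e-18)) -134.39801
26.6833 [0.5094 0.0727 0.1078] [ 1.e+00  5.e-04  1.e-04 -4.e-04] [ 1.   1.  -1.8] 0.0671 40.4
```

Emit:
move_arm --steps '[[[0.6,0.8,0,0,0,0,0.35],[0.6,0.8,8,0,0,0,0.35],[0.6,0.8,20,0,0,0,0.35],[0.6,0.8,32,0,0,0,0.35],[0.6,0.8,37,0,0,0,0.35]]]'

```text
time_s: 27.1
eef_pos: [0.5088, 0.0704, 0.0683]
tcp_rot: [1.0, -0.0, -0.001, 0.0]
wrist_force: [-1.2, -0.3, -1.9]
finger_gap: 0.0673
grasp_force: 40.4
```

Emit:
move_arm --steps '[[[0,0,0,0,0,0,0.35],[0,0,0,0,0,0,0.35]]]'

```text
time_s: 27.27
eef_pos: [0.5095, 0.0706, 0.0701]
tcp_rot: [1.0, -0.0, -0.001, -0.0]
wrist_force: [0.8, 0.2, -2.4]
finger_gap: 0.0673
grasp_force: 40.3
```

Remaining drop is 25 mm.

Emit:
move_arm --steps '[[[0.4,-0.8,4,0,0,0,0.35],[0.4,-0.8,9,0,0,0,0.35],[0.4,-0.8,14,0,0,0,0.35],[0.4,-0.8,18,0,0,0,0.35],[0.4,-0.8,20,0,0,0,0.35]]]'

```text
time_s: 27.68
eef_pos: [0.51, 0.0712, 0.05]
tcp_rot: [1.0, -0.0, -0.0, -0.0]
wrist_force: [-0.2, -0.2, -2.3]
finger_gap: 0.067
grasp_force: 40.4
```

Emit:
move_arm --steps '[[[0,0,1,0,0,0,0.35],[0,0,2,0,0,0,0.35],[0,0,3,0,0,0,0.35],[0,0,3,0,0,0,0.35]]]'

```text
time_s: 28.02
eef_pos: [0.5103, 0.0712, 0.0476]
tcp_rot: [1.0, -0.0, 0.0, -0.0]
wrist_force: [-0.1, -0.1, -1.9]
finger_gap: 0.067
grasp_force: 40.4
```

Emit:
move_arm --steps '[[[0,0,1,0,0,0,0.35],[0,0,1.7,0,0,0,0.35],[0,0,1.7,0,0,0,0.35]]]'

```text
time_s: 28.27
eef_pos: [0.5102, 0.0712, 0.0459]
tcp_rot: [1.0, -0.0, -0.0, -0.0]
wrist_force: [-0.8, -0.0, -1.5]
finger_gap: 0.0671
grasp_force: 40.4
```

Emit:
move_arm --steps '[[[0,0,0.5,0,0,0,0.35],[0,0,0.8,0,0,0,0.35]]]'

```text
time_s: 28.43
eef_pos: [0.5103, 0.0713, 0.0452]
tcp_rot: [1.0, -0.0, 0.0, -0.0]
wrist_force: [0.0, -0.3, -2.2]
finger_gap: 0.0672
grasp_force: 40.4
```

Emit:
move_arm --steps '[[[0,0,0.4,0,0,0,0.35],[0,0,0.7,0,0,0,0.35]]]'

```text
time_s: 28.6
eef_pos: [0.5103, 0.0713, 0.0449]
tcp_rot: [1.0, -0.0, 0.0, 0.0]
wrist_force: [-6.3, -2.4, 16.7]
finger_gap: 0.0672
grasp_force: 42.2
```

flask_d is seated at 0.0449, exactly as predicted. I'll release it, retreat and check all four.

Emit:
move_arm --steps '[[[0,0,-0.7,0,0,0,0.7],[0,0,-0.7,0,0,0,0.85],[0,0,-0.7,0,0,0,0.85],[0,0,-0.7,0,0,0,0.85]]]'

```text
time_s: 28.93
eef_pos: [0.5103, 0.0713, 0.0452]
tcp_rot: [1.0, -0.0, 0.0, -0.0]
wrist_force: [0.6, -0.4, -0.2]
finger_gap: 0.0794
grasp_force: 0.0
```

Emit:
move_arm --steps '[[[0,0,-10,0,0,0,1],[0,0,-45,0,0,0,1],[0,0,-85,0,0,0,1],[0,0,-125,0,0,0,1],[0,0,-160,0,0,0,1]]]'

```text
time_s: 29.35
eef_pos: [0.51, 0.0716, 0.2083]
tcp_rot: [1.0, -0.0, 0.0, -0.0]
wrist_force: [0.3, -1.4, 0.1]
finger_gap: 0.0851
grasp_force: 0.0
```

Emit:
move_arm --steps '[[[0,35,-20,0,0,0,1],[0,70,-40,0,0,0,1],[0,100,-60,0,0,0,1],[0,100,-80,0,0,0,1],[0,100,-80,0,0,0,1]]]'

```text
time_s: 29.77
eef_pos: [0.5112, -0.0304, 0.2894]
tcp_rot: [1.0, -0.002, 0.002, 0.0]
wrist_force: [0.6, 0.8, 0.5]
finger_gap: 0.0855
grasp_force: 0.0
```

```bash
python3 - <<'E'
from look import *
state()
w=arm.read_camera("wrist")[:,:,::-1].copy();s=arm.read_camera("scene")[:,:,::-1];c=arm.get_calibration("wrist")
F=dict(a=(.504,-.099,.108),b=(.6694,-.1183,.091),c=(.6416,.0447,.074),d=(.5103,.0713,.057))
for k,(x,y,z) in F.items():
    cv2.polylines(w,[np.round(proj(c,circle(x,y,z,FL[k][0]))*8).astype(np.int32)],True,(255,0,255),1,cv2.LINE_AA,3)
S=cv2.resize(s[140:260,230:370],(400,343),interpolation=cv2.INTER_CUBIC)
W=cv2.resize(w[0:343,120:520],(400,343))
cv2.imwrite("pics/fin.png",np.hstack([W,S]))
E
```

```text
29.7667 [ 0.5112 -0.0304  0.2894] [ 1.0e+00 -1.8e-03  2.5e-03  4.0e-04] [0.6 0.8 0.5] 0.0855 0.0
```

View pics/fin.png

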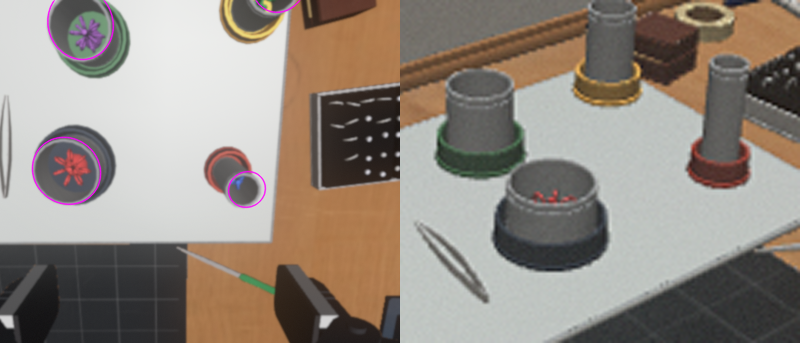

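All four flasks stand upright in their matching bases: a at (720,120), b at (607,50), c at (480,120) and d at (550,210) in the right half. Their tops match the predicted fully seated rings in the wrist view. Handing in.

```bash
python3 -c "
from cell import arm
print(arm.close_job())"
```

```text
the job is handed in; nothing more can be done
None
```

All four flasks are unstacked and stand upright, fully down on the seats of their matching bases; the final pictures and touch-down heights agree, the trees and bases look undisturbed, and the job was handed in at about 30 s of the 109 s allowed.

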